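Set the model buildings on their foundations

ROBOT

A 7-joint arm with a two-finger parallel gripper is mounted at the origin on the work surface. World frame = base frame: x ahead of the robot, y to its left, z up, the work surface at z = 0. Lengths are in m, angles in rad, forces in N, time in s.
With the tool pointing down it reaches from about 0.4 to 0.875 m from the base axis. Payload 19.3 kg.
Tool frame: the origin (TCP) lies on the mounting face of the last link; the fingertips stand 173 mm ahead of it and the grasp point (between the pads) lies 155 mm ahead of it; z points along the fingers, y is the line along which they close (so a half turn about z gives the same grasp; the last joint's range is limited). The gripper opens to 85 mm and grips with 20 to 120 N. Pads are 22 mm wide; open, the fingers measure 114 mm over their backs; the gripper's body (76 mm by 85 mm) begins 54 mm behind the grasp point. The pads swing forward as they close: fully open they stand 13 mm farther back than shut.
Start: joints at [-1.256, 0.521, -0.036, 1.599, 0.021, 1.021, -0.113], TCP at [0.235, 0.579, 0.405] pointing down, gripper open.
Joint ranges: [-2.91, 2.91], [-0.3, 2.13], [-1.5, 1.42], [0.17, 2.43], [-1.26, 4.41], [0.16, 1.93], [-2.52, 2.52]. Speed limits (rad/s): [1.89, 1.89, 2.39, 2.39, 3.01, 3.01, 3.01].

INTERFACE

Orientations are given as [roll, pitch, yaw] about the fixed x, y, z axes, in that order (R = Rz(yaw) Ry(pitch) Rx(roll)).
In Python, from workcell import bot, vision gives the robot as it stands.
- The arm moves only by the shell command python3 -m creep 'ROWS' [FORCE]. ROWS is JSON, a list that holds one entry, the list of rows, each a list of 7 numbers: the opening, from -1 (shut) to 1 (fully open), then the shift along the tool's x, y, z in cm, then the turn, a rotation vector about the tool's x, y, z in rad. In form: [[[grip, tx, ty, tz, rx, ry, rz], ...]]. A call has 1 to 12 rows; each row shifts and turns the commanded pose from where the row before left it, along the tool's axes as they then stand; what a row does not reach is not made up. A row lasts 1/8 s, in which the tool goes at most 62.5 mm and 10.7 degrees, less where a joint would pass 70% of its speed; a pose out of reach is approached as far as the arm can. A call with a gripper value outside its range is refused whole. The fingers move at their own pace and stop on an object; FORCE is the grip in N (left out, the last holds). Time passes only in rows, so rows that do not move let the fingers close. It gives the time, the measured TCP pose, the force, the opening and the grip force at its end, in the units of the state.
- bot.observe(): the state, without advancing time (a new reading comes with each control period).
- vision.grab_frame(name): name is "scene" or "side" or "wrist"; returns a dict with "image" (480x640x3 uint8, blue, green, red), "depth" (480x640 float32, m along the optical axis (not along the pixel's ray), 0 where there is no reading), "fovy" (degrees; the focal length in pixels is half the picture's height over the tangent of half this angle, whatever the lens; pixels are square), "cx", "cy" (the principal point, pixels), "cam_to_world" (4x4, takes a point from camera to world coordinates); the wrist camera has in their place "tool_from_camera" (4x4, takes a point from camera to tool coordinates, whose origin is the TCP and whose axes are the flange's). Camera axes: x right, y down, z forward; pixel columns grow to the right and rows downward; lengths in m; the calibration is good to about 2 mm. A picture is of the moment at which its call begins: read the wrist's pose just before it.
- bot.job_done(): hands the job in; it is judged then, once.
The state is a dict: "clock": time; "qpos": joint angles; "qd": joint speeds; "joint_efforts": joint torques, N m; "position": TCP position; "tool_rot": TCP orientation; "force": force on the tool from outside, world axes, zero at the start; "moment": the same for the moment, N m; "grip_width": finger opening in m; "finger_force": force on a finger pad.
Only numpy, scipy, OpenCV 4.12 (cv2) and the standard library are available. Lean on these libraries where they do the work, as an engineer would, in place of code of your own. Each camera call takes 0.05 s, during which the arm holds its last target. There are 200 camera calls.

TASK

Four unpainted model railway buildings stand about on the half-built layout board, among four empty foundation slabs. Stand each building upright on the slab that has its own outline, centred and square with the slab (the L-shaped one with its wings over the slab's wings). Set them down, do not drop them, and leave all four standing on their slabs.

Things in the scene. Friction and masses are not known exactly. Their poses are not given: they have to be found in the camera images.
- goods_shed: Grey model goods shed, a plain long rectangle: 110 mm along its x, 42 mm along its y, vertical walls 34 mm high, ridge roof along x up to 51 mm, thin flue to 54 mm. Origin: centre of the underside, z up. Grip across the 42 mm. About 0.1 kg. Starts standing on the layout board, a flat plate whose top is at z = 0.018. Belongs on shed_slab, either way round.
- signal_cabin: Grey model signal cabin, square: 46 by 46 mm, vertical walls 48 mm high, pyramid roof up to 64 mm. Origin: centre of the underside, z up, walls square to x and y. About 0.1 kg. Starts standing on the layout board. Belongs on cabin_slab, any of the four ways round.
- water_tank: Grey model water tank, a round upright cylinder 52 mm in diameter, straight sides 56 mm high, cone roof up to 68 mm. Origin: centre of the underside, z up. About 0.1 kg. Starts standing on the layout board. Belongs on tank_slab, at any yaw. Clutter on the board (small trees, a jar) is up to 60 mm tall and at least 85 mm from any building's or slab's centre.
- engine_house: Grey model engine house, L-shaped, 0.12 kg. Origin: centre of the main wing's underside, z up. Main wing x -50 to +50 mm, y -18 to +18 mm; side wing x -50 to -14 mm, sticking out to y = +54 mm. Vertical walls 36 mm high, ridge roofs up to 50 mm. Grip across the main wing at about x = +16 mm. Starts standing on the layout board. Belongs on engine_slab, one way round only.
- engine_house_front (a point): Point on the engine house's underside at the foot of the big door in the free end of the main wing: x = +50 mm, y = 0 in the body's frame.
- shed_slab: Fixed pale concrete slab, rectangle 130 mm (its x) by 62 mm (its y), 4 mm thick: the goods shed's outline with 10 mm margin all round. Origin: centre of its underside, on the layout board's top; the building stands 4 mm above it.
- cabin_slab: Fixed pale concrete slab, square 66 by 66 mm, 4 mm thick: the signal cabin's outline with 10 mm margin. Origin: centre of its underside, on the layout board's top.
- tank_slab: Fixed pale concrete slab, round, 72 mm in diameter, 4 mm thick: the water tank's outline with 10 mm margin. Origin: centre of its underside, on the layout board's top.
- engine_slab: Fixed pale concrete slab, L-shaped, 4 mm thick: the engine house's outline with 10 mm margin, in the same frame as the engine house's (origin under the centre of the main wing, main wing along x, side wing to +y at the -x end). With the building right, origins coincide in plan and both x axes point the same way.
- engine_slab_front (a point): Point on top of the L-shaped slab where the engine house's front point belongs: x = +50 mm, y = 0 in the slab's frame.
There are look-alikes about, which are no part of the job. What is shaped like the engine_house but blue is not meant.

How it is judged:
At the end, for the whole second after the job is handed in: Each building upright (0.08 rad), at rest and released on the slab of its outline: origins within 12 mm in plan, walls square within 0.2 rad (shed either way round, cabin any of four ways, tank any yaw; the engine house's front point within 25 mm of the slab's) (horizontal distance between goods_shed and shed_slab below 0.012 m and z of goods_shed in the frame of shed_slab between 0.002 and 0.007 m and angle between each of goods_shed, signal_cabin, water_tank, engine_house's own z axis and vertical below 0.08 rad and linear speed of each of goods_shed, signal_cabin, water_tank, engine_house below 0.01 m/s and contact force between goods_shed and shed_slab above 0.1 N and contact force between the fingers and goods_shed below 0.01 N and angle between the x axis of goods_shed and the x axis of shed_slab, either way round below 0.2 rad and horizontal distance between signal_cabin and cabin_slab below 0.012 m and z of signal_cabin in the frame of cabin_slab between 0.002 and 0.007 m and contact force between signal_cabin and cabin_slab above 0.1 N and contact force between the fingers and signal_cabin below 0.01 N and (angle between the x axis of signal_cabin and the x axis of cabin_slab, either way round below 0.2 rad or angle between the x axis of signal_cabin and the y axis of cabin_slab, either way round below 0.2 rad) and horizontal distance between water_tank and tank_slab below 0.012 m and z of water_tank in the frame of tank_slab between 0.002 and 0.007 m and contact force between water_tank and tank_slab above 0.1 N and contact force between the fingers and water_tank below 0.01 N and horizontal distance between engine_house and engine_slab below 0.012 m and z of engine_house in the frame of engine_slab between 0.002 and 0.007 m and contact force between engine_house and engine_slab above 0.1 N and contact force between the fingers and engine_house below 0.01 N and angle between the x axis of engine_house and the x axis of engine_slab, either way round below 0.2 rad and horizontal distance between engine_house_front and engine_slab_front below 0.025 m); the robot touches nothing.
It fails at once if a building falls free or is thrown: it moves faster than 0.6 m/s without the fingers touching it ((linear speed of goods_shed above 0.6 m/s and contact force between the fingers and goods_shed below 0.01 N) or (linear speed of signal_cabin above 0.6 m/s and contact force between the fingers and signal_cabin below 0.01 N) or (linear speed of water_tank above 0.6 m/s and contact force between the fingers and water_tank below 0.01 N) or (linear speed of engine_house above 0.6 m/s and contact force between the fingers and engine_house below 0.01 N)).
It also fails if it takes over 115 s, if anything falls off the work surface, if the arm or the gripper's body presses on something with over 40 N, if the wrist force passes 120 N, or if a joint passes its speed limit or range.

## Working session

There is one attempt and no reset: what is moved stays moved. The work goes in short steps, Python scripts to look and compute and a shell command to move; the robot and the scene stay as the last step left them, time stands still between calls to the robot, and variables do not carry over. Pictures are saved under pics/ and viewed, at most 14 in all, crops included, and the job is handed in when it is done.

```bash
mkdir -p pics && ls
python3 - <<'E'
from workcell import bot, vision
import cv2, numpy as np
s=bot.observe(); print(s)
for n in ("scene","side","wrist"):
    f=vision.grab_frame(n); cv2.imwrite(f"pics/{n}0.png",f["image"]); np.savez(f"pics/{n}0.npz",**f)
    print(n,f["fovy"],f["cx"],f["cy"],np.round(f.get("cam_to_world",f.get("tool_from_camera")),3).tolist(),(f["depth"]>0).mean())
E
```

```text
pics
{'clock': 0.0, 'qpos': array([-1.25617316,  0.52200604, -0.03630323,  1.60000781,  0.02119549,
        1.02111236, -0.11278958]), 'qd': array([-0.00036328, -0.00058617, -0.00112344,  0.00047417,  0.00033622,
       -0.00154329,  0.00094495]), 'joint_efforts': array([ 1.00527996e-03, -9.27119350e+01,  1.98038623e+00, -3.69917679e+01,
        1.78616575e-02,  8.43752583e-03, -4.38187726e-05]), 'position': array([0.2345999 , 0.57914299, 0.40413093]), 'tool_rot': array([-3.14044751e+00,  9.10138584e-05,  2.75674666e+00]), 'force': array([ 0.37273291, -0.85677205,  0.39750482]), 'moment': array([-0.03744253,  0.03255796,  0.00313728]), 'finger_force': 0.0, 'grip_width': 0.08508530421885159}
scene 52.77786017509233 317.63421825153006 241.4567399965712 [[-0.361, 0.788, -0.499, 1.138], [0.933, 0.301, -0.199, 0.377], [-0.006, -0.537, -0.843, 1.128], [0.0, 0.0, 0.0, 1.0]] 0.9960481770833334
side 52.032027033596364 312.501971358741 241.44910170496675 [[0.989, -0.107, 0.106, 0.334], [-0.15, -0.657, 0.739, -0.964], [-0.01, -0.746, -0.665, 1.017], [0.0, 0.0, 0.0, 1.0]] 0.9960221354166666
wrist 61.82265844569727 322.9242775871037 241.81093844898112 [[0.0, -0.958, -0.288, 0.073], [1.0, 0.0, 0.0, -0.0], [-0.0, -0.288, 0.958, 0.031], [0.0, 0.0, 0.0, 1.0]] 0.9958463541666667
```

View pics/scene0.png

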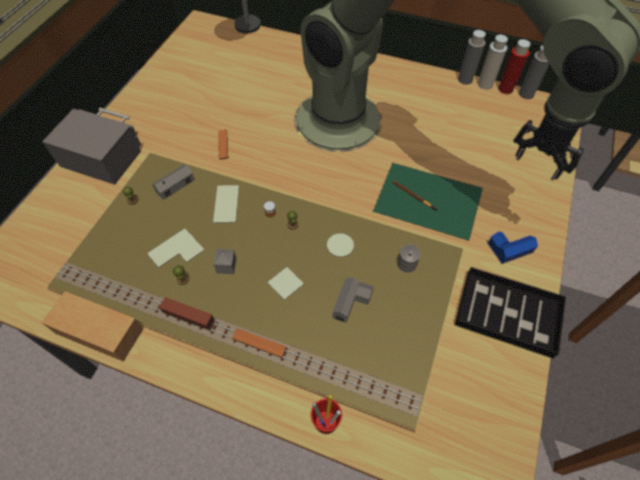

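View pics/side0.png

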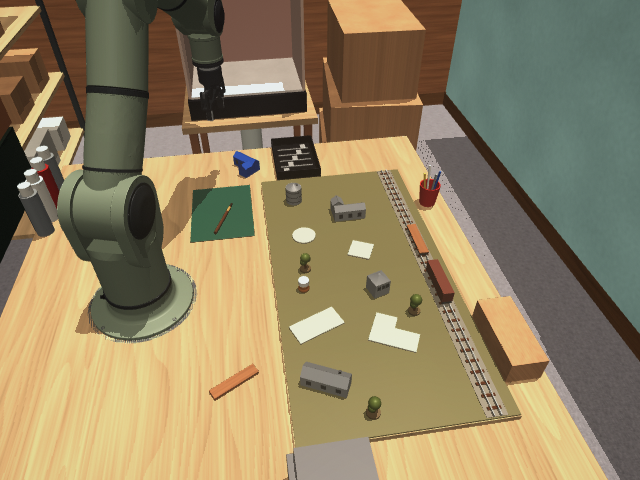

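The scene view shows the shed at (174,181), cabin at (225,262), tank at (409,258) and L-shaped engine house at (352,298). The slabs are shed (226,203), L (176,248), square (286,283) and round (341,245). The side view shows the same things: shed (326,380), cabin (378,285), tank (293,193), engine house (347,210).
Possible mix-ups in the scene view: the blue L at (513,246) is a decoy off the board, the grey toolbox is at (92,140), and the wagons are at (187,312) and (260,343). I choose the grey L on the board at (352,298).

```bash
cat > h.py <<'E'
import cv2, numpy as np
from scipy.spatial.transform import Rotation as R
def cloud(f,T=None):
    T=f["cam_to_world"] if T is None else T
    F=240/np.tan(np.radians(float(f["fovy"]))/2); v,u=np.mgrid[:480,:640]; d=f["depth"]
    p=np.stack([(u-f["cx"])/F*d,(v-f["cy"])/F*d,d],-1)
    return p@T[:3,:3].T+T[:3,3]
def rays(f,uv,z,T=None):
    T=f["cam_to_world"] if T is None else T
    F=240/np.tan(np.radians(float(f["fovy"]))/2); uv=np.asarray(uv,float).reshape(-1,2)
    d=np.c_[(uv[:,0]-f["cx"])/F,(uv[:,1]-f["cy"])/F,np.ones(len(uv))]@T[:3,:3].T
    return T[:3,3]+d*((z-T[2,3])/d[:,2])[:,None]
def rect(xy):
    (c,(w,h),a)=cv2.minAreaRect((np.asarray(xy)*1000).astype(np.float32))
    if w<h: w,h,a=h,w,a+90
    return np.array(c)/1000,w,h,(a+90)%180-90
def lpose(xy,cen):
    c,w,h,a=rect(xy); a=np.radians(a); x=np.array([np.cos(a),np.sin(a)]); 
    if (cen-c)@x>0: x=-x
    y=np.array([-x[1],x[0]])
    return c-0.018*y,np.degrees(np.arctan2(x[1],x[0])),(cen-c)@y*1000   # last must be <0
E
python3 - <<'E'
from h import *
bl={"shed":[(174,181),(326,380)],"cabin":[(225,262),(378,285)],"tank":[(409,258),(293,193)],"eng":[(352,298),(347,210)]}
sl={"shed":[(226,203),(316,325)],"L":[(170,250),(382,330)],"sq":[(286,283),(361,250)],"round":[(341,245),(304,235)]}
fs=[dict(np.load(f"pics/{n}0.npz")) for n in("scene","side")]
P=[cloud(f) for f in fs]
for i,f in enumerate(fs):
    im=f["image"].astype(int); m=((im.min(2)>165)).astype(np.uint8)
    print("board z",np.median(P[i][...,2][(abs(P[i][...,0]-.6)<.15)&(abs(P[i][...,1])<.15)]))
    n,lab,st,ce=cv2.connectedComponentsWithStats(m)
    for k,v in sl.items():
        l=lab[v[i][1],v[i][0]]
        if l==0: print(k,"no",im[v[i][1],v[i][0]]);continue
        mm=(lab==l).astype(np.uint8); cs,_=cv2.findContours(mm,0,1); c=max(cs,key=cv2.contourArea).reshape(-1,2)
        ys,xs=np.nonzero(mm); xyz=rays(f,c,.022)[:,:2]; cen=rays(f,np.c_[xs,ys],.022)[:,:2].mean(0)
        print(i,k,"z",np.round(np.median(P[i][...,2][mm>0]),4),[np.round(q,3) for q in rect(xyz)],np.round(cen,3),lpose(xyz,cen) if k=="L" else "")
for k,v in bl.items():
    pts=[]
    for i in range(2):
        p0=P[i][v[i][1],v[i][0]]; p=P[i].reshape(-1,3)
        q=p[(np.hypot(*(p[:,:2]-p0[:2]).T)<.085)&(p[:,2]>.028)&(p[:,2]<.095)]; 
        print(k,i,np.round(p0,3),"top",np.round(np.percentile(q[:,2],98),4),[np.round(t,3) for t in rect(q[:,:2])]); pts.append(q)
    q=np.vstack(pts)[:,:2]; print("  both",[np.round(t,3) for t in rect(q)],np.round(q.mean(0),3),lpose(q,q.mean(0)) if k=="eng" else "")
f=fs[0]; cv2.imwrite("pics/crop1.png",cv2.resize(f["image"][150:330,130:430],None,fx=2.6,fy=2.6,interpolation=2))
E
```

```text
board z 0.018782565775389504
shed no [153 184 179]
L no [156 185 182]
sq no [157 186 180]
round no [157 187 182]
board z 0.019302911123308175
1 shed z 0.0231 [array([ 0.455, -0.174]), np.float64(128.585), np.float64(60.192), np.float64(21.999)] [ 0.454 -0.175] 
1 L z 0.0228 [array([ 0.648, -0.228]), np.float64(119.74), np.float64(91.363), np.float64(-27.178)] [ 0.638 -0.232] (array([ 0.63944233, -0.24376023]), np.float64(-27.178211212158203), np.float64(-8.357504769241398))
1 sq z 0.0231 [array([0.629, 0.086]), np.float64(65.119), np.float64(64.765), np.float64(-26.175)] [0.629 0.085] 
1 round z 0.0227 [array([0.47 , 0.178]), np.float64(67.14), np.float64(66.757), np.float64(-64.286)] [0.47  0.178] 
shed 0 [ 0.46  -0.333  0.056] top 0.071 [array([ 0.451, -0.346]), np.float64(112.28), np.float64(49.715), np.float64(-27.665)]
shed 1 [ 0.447 -0.363  0.059] top 0.0702 [array([ 0.449, -0.347]), np.float64(110.667), np.float64(46.719), np.float64(-27.089)]
  both [array([ 0.451, -0.346]), np.float64(113.361), np.float64(50.054), np.float64(-27.21)] [ 0.451 -0.349] 
cabin 0 [ 0.653 -0.07   
[... 431 characters left out ...]
(51.313), np.float64(-64.649)]
tank 1 [0.459 0.337 0.067] top 0.0858 [array([0.46 , 0.354]), np.float64(55.041), np.float64(48.718), np.float64(-29.034)]
  both [array([0.463, 0.357]), np.float64(56.654), np.float64(54.673), np.float64(82.763)] [0.468 0.355] 
eng 0 [0.628 0.262 0.059] top 0.071 [array([0.628, 0.265]), np.float64(103.277), np.float64(73.392), np.float64(1.802)]
eng 1 [0.617 0.232 0.057] top 0.0713 [array([0.626, 0.263]), np.float64(102.487), np.float64(82.22), np.float64(1.567)]
  both [array([0.627, 0.263]), np.float64(104.44), np.float64(82.22), np.float64(1.567)] [0.623 0.253] (array([0.62757501, 0.2453489 ]), np.float64(1.567071080207825), np.float64(-10.383685044216138))
```

View pics/crop1.png

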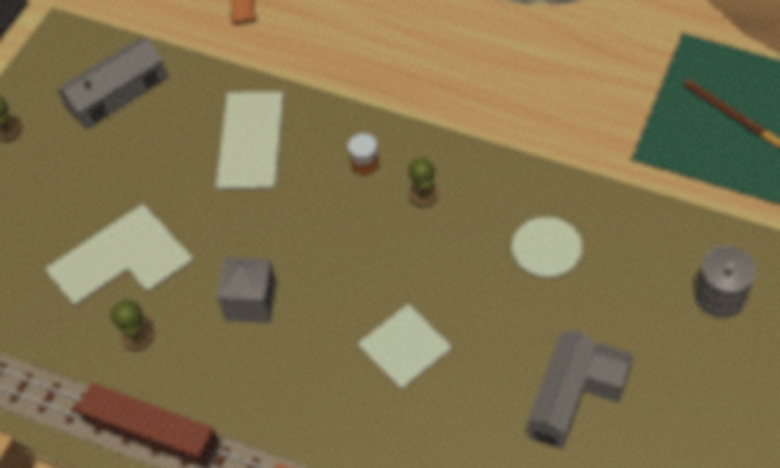

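The crop shows the grey shed, cabin, tank and L house, and the four pale slabs, all on the board. The L house's side wing points to world +y at the end nearer the robot. The measurements match the stated sizes and heights, so I move above the tank first and refine with the wrist camera.

```bash
python3 -m creep '[[[1,-4.2,-1.7,0.5,0,0,0],[1,-4.2,-1.7,0.5,0,0,0],[1,-4.2,-1.7,0.5,0,0,0],[1,-4.2,-1.7,0.5,0,0,0],[1,-4.2,-1.7,0.5,0,0,0],[1,-4.2,-1.7,0.5,0,0,0],[1,-4.2,-1.7,0.5,0,0,0],[1,0,0,0,0,0,0],[1,0,0,0,0,0,0]]]' 60
cat >> h.py <<'E'
from workcell import bot, vision
def wrist(name=None):
    s=bot.observe(); f=vision.grab_frame("wrist")
    T=np.eye(4); T[:3,:3]=R.from_euler("xyz",s["tool_rot"]).as_matrix(); T[:3,3]=s["position"]; T=T@f["tool_from_camera"]
    if name: cv2.imwrite(f"pics/{name}.png",f["image"])
    return f,T,cloud(f,T)
def bld(P,c,r=.085,z0=.03,L=False):
    p=P.reshape(-1,3); q=p[(np.hypot(p[:,0]-c[0],p[:,1]-c[1])<r)&(p[:,2]>z0)&(p[:,2]<.1)]
    print("bld",[np.round(t,4) for t in rect(q[:,:2])],"top",np.round(np.percentile(q[:,2],99),4),"mean",np.round(q[:,:2].mean(0),4),lpose(q[:,:2],q[:,:2].mean(0)) if L else "")
def slab(f,T,P,c,r=.1,L=False):
    hsv=cv2.cvtColor(f["image"],cv2.COLOR_BGR2HSV); near=np.hypot(P[...,0]-c[0],P[...,1]-c[1])<r
    m=((hsv[...,2]>145)&(hsv[...,1]<60)&near&(P[...,2]<.03)).astype(np.uint8)
    n,l,st,_=cv2.connectedComponentsWithStats(m); k=1+np.argmax(st[1:,4]); ys,xs=np.nonzero(l==k)
    q=rays(f,np.c_[xs,ys],.022,T)[:,:2]; print("slab",[np.round(t,4) for t in rect(q)],"z",np.round(np.median(P[...,2][l==k]),4),"mean",np.round(q.mean(0),4),lpose(q,q.mean(0)) if L else "")
def to(x,y,z,yaw):   # grasp-point target, yaw deg -> turn rz first, then shift in tool axes (cm)
    s=bot.observe(); rr=s["tool_rot"]; rz=-((np.radians(yaw)-rr[2]+np.pi)%(2*np.pi)-np.pi)
    M=R.from_euler("xyz",[np.pi,0,np.radians(yaw)]).as_matrix(); d=M.T@(np.array([x,y,z+.155])-s["position"])*100
    print("pos",np.round(s["position"],4),"rot",np.round(rr,3),"| rz",round(rz,3),"shift cm",np.round(d,2))
E
python3 - <<'E'
from h import *
f,T,P=wrist("w1"); bld(P,(.463,.357),.06); slab(f,T,P,(.47,.178)); bld(P,(.627,.245),.085,L=True)
f=dict(np.load("pics/scene0.npz"));P=cloud(f);T=f["cam_to_world"]
for k,c in dict(shed=(.455,-.174),L=(.648,-.228),sq=(.629,.086),tank=(.47,.178)).items(): print(k);slab(f,T,P,c,.1,k=="L")
to(.463,.357,.05,157.95)
E
```

```text
clock: 1.27
position: [0.4622, 0.3589, 0.3695]
tool_rot: [-3.141, -0.0, 2.757]
force: [-0.8, 0.6, -0.3]
grip_width: 0.0852
finger_force: 0.0
bld [array([0.4618, 0.3592]), np.float64(52.3298), np.float64(51.7196), np.float64(-27.634)] top 0.0859 mean [0.458  0.3608] 
slab [array([0.4693, 0.1752]), np.float64(71.7642), np.float64(68.8307), np.float64(-76.5874)] z 0.0219 mean [0.4692 0.1755] 
bld [array([0.6114, 0.2636]), np.float64(73.9754), np.float64(72.8416), np.float64(-88.6926)] top 0.0684 mean [0.5877 0.2682] (array([0.59336131, 0.26321315]), np.float64(-88.69260287284851), np.float64(-23.51529124625993))
shed
slab [array([ 0.4547, -0.1768]), np.float64(129.4197), np.float64(61.9768), np.float64(21.954)] z 0.0226 mean [ 0.4568 -0.176 ] 
L
slab [array([ 0.6479, -0.2296]), np.float64(120.5177), np.float64(92.7484), np.float64(-26.6207)] z 0.0224 mean [ 0.6386 -0.233 ] (array([ 0.63983132, -0.24573475]), np.float64(-26.62066650390625), np.float64(-7.194759654137447))
sq
slab [array([0.6301, 0.0831]), np.float64(67.1695), np.float64(66.4422), np.float64(63.8619)] z 0.0224 mean [0.6301 0.0833] 
tank
slab [array([0.4693, 0.1756]), np.float64(70.38), np.float64(70.3273), np.float64(-69.45)] z 0.0225 mean [0.4708 0.1758] 
pos [0.4618 0.3594 0.3697] rot [ 3.142e+00 -1.000e-03  2.758e+00] | rz 0.001 shift cm [-0.2  -0.17 16.47]
```

View pics/w1.png

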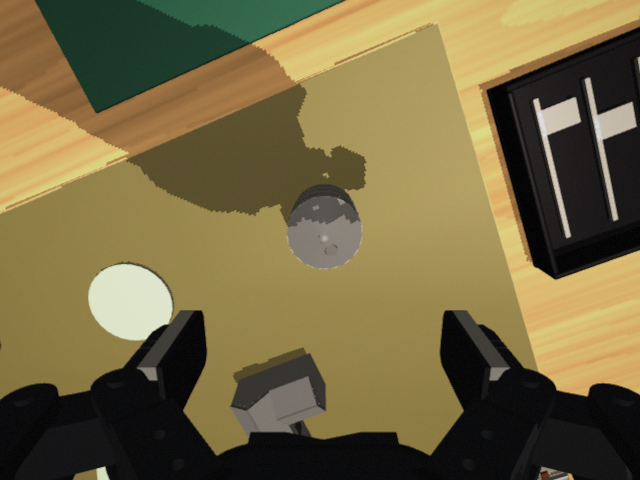

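The wrist view shows the tank at (325,235) between the open fingers, with the round slab at (130,300). The tank measures (0.462, 0.359) with its top at 0.086, as expected. Descending and gripping.

```bash
python3 -m creep '[[[1,0,0,4,0,0,0],[1,0,0,4,0,0,0],[1,0,0,4,0,0,0],[1,0,0,2.5,0,0,0],[1,0,0,1.5,0,0,0],[1,0,0,0.7,0,0,0],[-1,0,0,0,0,0,0],[-1,0,0,0,0,0,0],[-1,0,0,0,0,0,0],[-1,0,0,0,0,0,0],[-1,0,0,0,0,0,0],[-1,0,0,0,0,0,0]]]' 50
python3 -c "
from h import *
to(.4693,.1765,.16,157.95)"
```

```text
clock: 2.82
position: [0.4627, 0.3588, 0.2038]
tool_rot: [3.14, 0.001, 2.757]
force: [-1.1, -0.7, 5.5]
grip_width: 0.051
finger_force: 51.6
pos [0.4627 0.3588 0.2038] rot [3.140e+00 1.000e-03 2.757e+00] | rz -0.0 shift cm [ -7.46 -16.65 -11.12]
```

```bash
python3 -m creep '[[[-1,0,0,-2,0,0,0],[-1,0,0,-4,0,0,0],[-1,0,0,-4,0,0,0],[-1,-0.7,-1.6,0,0,0,0],[-1,-1.5,-3.5,0,0,0,0],[-1,-1.5,-3.5,0,0,0,0],[-1,-1.5,-3.5,0,0,0,0],[-1,-1.5,-3,0,0,0,0],[-1,-0.76,-1.55,0,0,0,0],[-1,0,0,0,0,0,0],[-1,0,0,0,0,0,0]]]'
python3 -c "
from h import *
f,T,P=wrist(); slab(f,T,P,(.4693,.1765)); to(.4693,.1765,.0533,157.95)"
```

```text
clock: 4.2
position: [0.469, 0.1773, 0.3028]
tool_rot: [3.141, -0.0, 2.758]
force: [0.1, -0.5, -0.7]
grip_width: 0.0511
finger_force: 52.4
slab [array([0.4497, 0.1765]), np.float64(64.1267), np.float64(28.7337), np.float64(89.2467)] z 0.0219 mean [0.4492 0.1778] 
pos [0.469  0.1774 0.3027] rot [ 3.141 -0.     2.758] | rz 0.001 shift cm [-0.06 -0.07  9.44]
```

```bash
python3 -m creep '[[[-1,-0.06,-0.07,3,0,0,0],[-1,0,0,3,0,0,0],[-1,0,0,2,0,0,0],[-1,0,0,1,0,0,0],[-1,0,0,0.3,0,0,0],[-1,0,0,0.1,0,0,0],[-1,0,0,0,0,0,0],[-1,0,0,0,0,0,0]]]'
```

```text
clock: 5.25
position: [0.4695, 0.1755, 0.2091]
tool_rot: [3.141, 0.001, 2.757]
force: [-0.5, -0.8, -1.3]
grip_width: 0.0511
finger_force: 52.4
```

```bash
python3 -m creep '[[[-1,0,0,0.1,0,0,0],[-1,0,0,0,0,0,0],[1,0,0,0,0,0,0],[1,0,0,0,0,0,0],[1,0,0,0,0,0,0],[1,0,0,0,0,0,0],[1,0,0,-2,0,0,0],[1,0,0,-4,0,0,0],[1,0,0,-5,0,0,0],[1,0,0,-5,0,0,-0.14],[1,0,0,0,0,0,-0.14],[1,0,0,0,0,0,-0.13]]]'
python3 -c "
from h import *
to(.6436,.2457,.21,181.6)"
```

```text
clock: 6.75
position: [0.4693, 0.1754, 0.3684]
tool_rot: [3.141, 0.001, -3.112]
force: [0.5, 0.3, -0.0]
grip_width: 0.0854
finger_force: 0.0
pos [0.4693 0.1754 0.3684] rot [ 3.141e+00  1.000e-03 -3.112e+00] | rz 0.002 shift cm [-17.62   6.54   0.34]
```

```bash
python3 -m creep '[[[1,-2,0.8,0,0,0,0],[1,-4,1.5,0,0,0,0],[1,-4,1.5,0,0,0,0],[1,-4,1.5,0,0,0,0],[1,-2.6,0.84,0,0,0,0],[1,-1,0.4,0.3,0,0,0],[1,0,0,0,0,0,0],[1,0,0,0,0,0,0]]]'
python3 -c "
from h import *
f,T,P=wrist('w2'); bld(P,(.6276,.255),.075,L=True); bld(P,(.469,.176),.06); slab(f,T,P,(.63,.085))
p=P.reshape(-1,3); q=p[(abs(p[:,0]-.66)<.012)&(abs(p[:,1]-.245)<.05)&(p[:,2]>.03)&(p[:,2]<.1)]
print('main wing y edges',np.percentile(q[:,1],[1,50,99]),'z',q[:,2].max())
q=p[(abs(p[:,0]-.60)<.012)&(abs(p[:,1]-.245)<.05)&(p[:,2]>.03)&(p[:,2]<.1)];print(np.percentile(q[:,1],[1]))
"
```

```text
clock: 7.75
position: [0.643, 0.245, 0.3649]
tool_rot: [-3.141, -0.0, -3.116]
force: [-0.6, -0.2, 0.4]
grip_width: 0.0852
finger_force: 0.0
bld [array([0.6263, 0.2637]), np.float64(101.3771), np.float64(73.0568), np.float64(1.1158)] top 0.0686 mean [0.6153 0.256 ] (array([0.62662804, 0.24571359]), np.float64(1.115776538848877), np.float64(-7.45419593677257))
bld [array([0.4944, 0.1759]), np.float64(14.8498), np.float64(1.4753), np.float64(-86.3369)] top 0.0356 mean [0.4944 0.1762] 
slab [array([0.6297, 0.0831]), np.float64(66.0946), np.float64(66.0593), np.float64(63.7986)] z 0.0219 mean [0.6287 0.0831] 
main wing y edges [0.22826229 0.24659043 0.26534326] z 0.06985159827488907
[0.22758363]
```

View pics/w2.png

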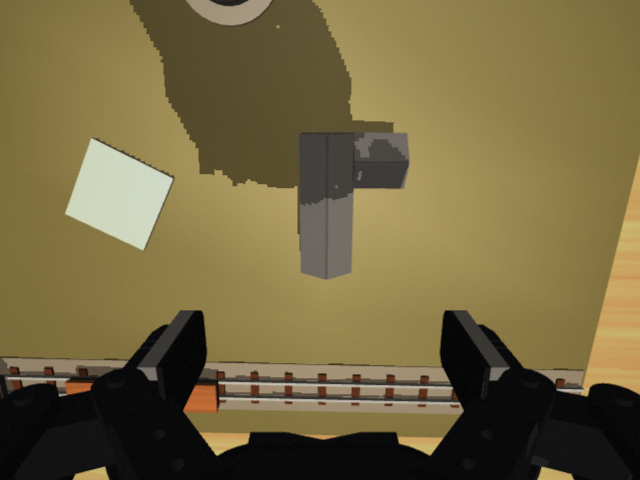

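The view shows the grey L house between the fingers, with main wing (327,200), side wing (382,160) and front end (325,275). It measures (0.627, 0.246) at 1.3°. The tank stands on its slab at the top edge. Gripping.

```bash
python3 -m creep '[[[1,0,0,4,0,0,0],[1,0,0.1,4,0,0,0],[1,0,0,4,0,0,0],[1,0,0,2.5,0,0,0],[1,0,0,1.5,0,0,0],[1,0,0,1.0,0,0,0],[-1,0,0,0,0,0,0],[-1,0,0,0,0,0,0],[-1,0,0,0,0,0,0],[-1,0,0,0,0,0,0],[-1,0,0,0,0,0,0],[-1,0,0,0,0,0,0]]]' 80
python3 - <<'E'
from h import *
c=np.array([.6396,-.245]); a=np.radians(-26.9); g=c+.016*np.array([np.cos(a),np.sin(a)]); print(g)
to(*g,.15,153.1)
E
```

```text
clock: 9.3
position: [0.644, 0.2463, 0.1958]
tool_rot: [3.141, 0.001, -3.117]
force: [-0.9, -0.7, 7.1]
grip_width: 0.0354
finger_force: 80.3
[ 0.65386876 -0.25223896]
pos [0.644  0.2463 0.1958] rot [ 3.141e+00  1.000e-03 -3.117e+00] | rz 0.495 shift cm [-23.44 -44.01 -10.92]
```

```bash
python3 -m creep '[[[-1,0,0,-1.5,0,0,0],[-1,0,0,-3,0,0,0],[-1,0,0,-4,0,0,0],[-1,0,0,-2.5,0,0,0],[-1,0,0,0,0,0,0.12],[-1,0,0,0,0,0,0.15],[-1,0,0,0,0,0,0.15],[-1,0,0,0,0,0,0.075],[-1,-0.94,-1.76,0,0,0,0],[-1,-1.88,-3.52,0,0,0,0],[-1,-2.35,-4.4,0,0,0,0],[-1,-2.35,-4.4,0,0,0,0]]]' && python3 -m creep '[[[-1,-2.35,-4.4,0,0,0,0],[-1,-2.35,-4.4,0,0,0,0],[-1,-2.35,-4.4,0,0,0,0],[-1,-2.35,-4.4,0,0,0,0],[-1,-2.35,-4.4,0,0,0,0],[-1,-2.35,-4.4,0,0,0,0],[-1,-1.6,-2.8,0,0,0,0],[-1,-0.7,-1.1,0,0,0,0],[-1,0,0,0,0,0,0],[-1,0,0,0,0,0,0]]]'
python3 - <<'E'
from h import *
to(.6551,-.2529,.0448,153.1)
f,T,P=wrist('w3')
for n in("scene","side"):
    g=vision.grab_frame(n); cv2.imwrite(f"pics/{n}3.png",g["image"])
E
```

```text
clock: 10.8
position: [0.6467, 0.0839, 0.3055]
tool_rot: [3.142, 0.001, 2.673]
force: [1.3, -1.6, -1.6]
grip_width: 0.035
finger_force: 79.7
clock: 12.05
position: [0.6562, -0.2563, 0.3049]
tool_rot: [3.141, -0.0, 2.674]
force: [0.0, 0.5, -0.6]
grip_width: 0.0354
finger_force: 79.7
pos [ 0.6562 -0.2563  0.3049] rot [ 3.141 -0.     2.674] | rz 0.001 shift cm [ 0.25  0.25 10.51]
```

View pics/side3.png

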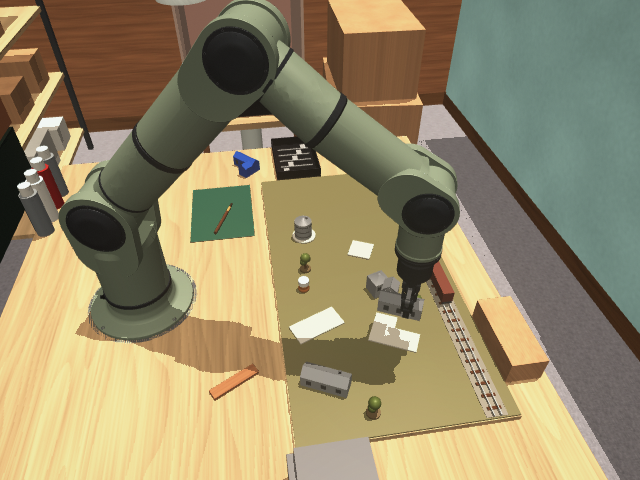

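The side view shows the L house held level at (400,300) just above its slab at (395,332). The tank stands on its slab at (303,230). I'll check the tree's clearance and then lower.

```bash
python3 -c "
from h import *
for n,uv in(('scene0',(180,271)),('side0',(416,300))):
    f=dict(np.load(f'pics/{n}.npz')); p=cloud(f)[uv[1],uv[0]]; print(p, np.hypot(*(p[:2]-[.655,-.253])))
"
python3 -m creep '[[[-1,0.25,0.25,2,0,0,0],[-1,0,0,3,0,0,0],[-1,0,0,2,0,0,0],[-1,0,0,0.5,0,0,0],[-1,0,0,0,0,0,0],[-1,0,0,0,0,0,0]]]'
python3 -c "
from h import *
to(.6551,-.2529,.0448,153.1)"
```

```text
[ 0.71859506 -0.15998186  0.07448028] 0.11267966260881845
[ 0.70993507 -0.17978286  0.07457964] 0.09153475917755548
clock: 12.95
position: [0.6552, -0.2546, 0.2308]
tool_rot: [3.141, 0.001, 2.672]
force: [0.3, -1.0, -1.5]
grip_width: 0.0355
finger_force: 79.7
pos [ 0.6552 -0.2546  0.2308] rot [3.141e+00 1.000e-03 2.672e+00] | rz -0.0 shift cm [0.09 0.14 3.1 ]
```

```bash
python3 -m creep '[[[-1,0.09,0.14,1.5,0,0,0],[-1,0,0,1,0,0,0],[-1,0,0,0.4,0,0,0],[-1,0,0,0.15,0,0,0],[-1,0,0,0.1,0,0,0],[-1,0,0,0,0,0,0],[-1,0,0,0,0,0,0]]]'
```

```text
clock: 13.82
position: [0.6545, -0.2527, 0.1997]
tool_rot: [3.142, -0.001, 2.672]
force: [-15.2, 6.4, 27.6]
grip_width: 0.0351
finger_force: 83.3
```

```bash
python3 -m creep '[[[-1,0,0,-0.1,0,0,0],[1,0,0,0,0,0,0],[1,0,0,0,0,0,0],[1,0,0,0,0,0,0],[1,0,0,0,0,0,0],[1,0,0,-1.5,0,0,0],[1,0,0,-3,0,0,0],[1,0,0,-4,0,0,0],[1,0,0,-4,0,0,0],[1,0,0,-4,0,0,0],[1,0,0,0,0,0,0],[1,0,0,0,0,0,0]]]'
python3 -c "
from h import *
f,T,P=wrist('w4'); bld(P,(.648,-.235),.068,L=True); bld(P,(.639,-.082),.045); slab(f,T,P,(.648,-.228),L=True)
to(.639,-.082,.21,107.4)"
```

```text
clock: 15.32
position: [0.6545, -0.2527, 0.3645]
tool_rot: [3.142, 0.0, 2.672]
force: [-0.0, 0.6, -0.1]
grip_width: 0.0857
finger_force: 0.0
bld [array([ 0.6473, -0.2298]), np.float64(101.8096), np.float64(72.6367), np.float64(-28.0663)] top 0.0727 mean [ 0.6339 -0.2311] (array([ 0.63880847, -0.24567736]), np.float64(-28.066303253173828), np.float64(-7.466904475601196))
bld [array([ 0.6381, -0.0831]), np.float64(47.8839), np.float64(46.9335), np.float64(-71.9405)] top 0.0818 mean [ 0.6353 -0.0892] 
slab [array([ 0.6074, -0.2083]), np.float64(91.5973), np.float64(28.3992), np.float64(63.0989)] z 0.0218 mean [ 0.5987 -0.2077] (array([ 0.62344782, -0.21647091]), np.float64(63.0988655090332), np.float64(8.041505210554153))
pos [ 0.6545 -0.2526  0.3638] rot [-3.141e+00 -1.000e-03  2.672e+00] | rz 0.797 shift cm [16.75  3.63 -0.12]
```

View pics/w4.png

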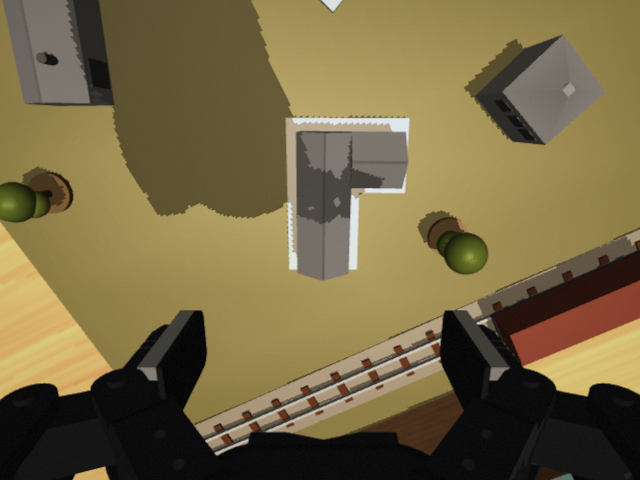

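The view shows the L house seated on its slab, wings over wings, with an even pale margin at (350,190). The cabin is at (540,95). Cabin next.

```bash
python3 -m creep '[[[1,0,0,0,0,0,0.16],[1,0,0,0,0,0,0.16],[1,0,0,0,0,0,0.16],[1,0,0,0,0,0,0.16],[1,0,0,0,0,0,0.157],[1,3,0.7,0,0,0,0],[1,4.5,1,0,0,0,0],[1,4.5,1,0,0,0,0],[1,3,0.6,0,0,0,0],[1,1.65,0.3,0,0,0,0],[1,0,0,0,0,0,0],[1,0,0,0,0,0,0]]]'
python3 -c "
from h import *
f,T,P=wrist(); bld(P,(.638,-.083),.045); to(.638,-.083,.044,107.7)"
```

```text
clock: 16.88
position: [0.6392, -0.0847, 0.3641]
tool_rot: [-3.141, 0.001, 1.873]
force: [0.6, -0.0, 0.4]
grip_width: 0.085
finger_force: 0.0
bld [array([ 0.638 , -0.0822]), np.float64(46.7391), np.float64(46.1788), np.float64(-72.2157)] top 0.082 mean [ 0.6368 -0.0781] 
pos [ 0.6392 -0.0848  0.3641] rot [-3.141e+00  1.000e-03  1.873e+00] | rz -0.007 shift cm [ 0.21 -0.06 16.51]
```

```bash
python3 -m creep '[[[1,0.25,-0.05,4,0,0,-0.007],[1,0,0,4,0,0,0],[1,0,0,4,0,0,0],[1,0,0,2.5,0,0,0],[1,0,0,1.5,0,0,0],[1,0,0,0.5,0,0,0],[-1,0,0,0,0,0,0],[-1,0,0,0,0,0,0],[-1,0,0,0,0,0,0],[-1,0,0,0,0,0,0],[-1,0,0,0,0,0,0],[-1,0,0,0,0,0,0]]]' 50
python3 -c "
from h import *
to(.6297,.084,.16,63.8)"
```

```text
clock: 18.42
position: [0.6383, -0.0812, 0.2013]
tool_rot: [3.14, 0.001, 1.882]
force: [-8.7, 1.2, 20.1]
grip_width: 0.0587
finger_force: 49.0
pos [ 0.6383 -0.0812  0.2013] rot [3.140e+00 1.000e-03 1.882e+00] | rz 0.768 shift cm [ 14.44  -8.06 -11.37]
```

```bash
python3 -c "
from h import *
wrist('w5'); print(bot.observe()['grip_width'])
g=vision.grab_frame('side'); a=cv2.resize(g['image'][200:350,300:480],None,fx=3,fy=3); 
g=vision.grab_frame('wrist'); b=cv2.resize(g['image'],(533,400)); o=np.zeros((450,540+260,3),np.uint8)
o=np.hstack([cv2.resize(a,(400,333)),cv2.resize(b,(400,333))]); cv2.imwrite('pics/c5.png',o)"
```

```text
0.059038015019203444
```

View pics/c5.png

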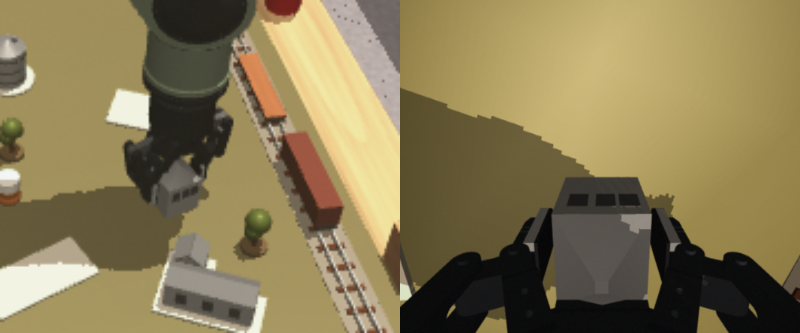

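The side crop (left) shows the cabin leaning in the fingers at (180,190), and the opening of 59 mm is too wide for a 46 mm wall. I'll measure the tilt from the wrist depth before doing anything.

Run:
```python
from h import *
f,T,P=wrist(); s=bot.observe(); M=R.from_euler("xyz",s["tool_rot"]).as_matrix()
# cabin faces in wrist image (full-res px): window wall, roof left/right faces
for nm,(u0,u1,v0,v1) in dict(wall=(270,385,262,272),walltop=(275,380,286,292),roofL=(262,285,330,400),roofR=(375,395,340,390),roofF=(300,350,305,330)).items():
    q=P[v0:v1,u0:u1].reshape(-1,3); c=q.mean(0); n=np.linalg.svd(q-c)[2][2]; n*=np.sign(n[2]) or 1
    print(nm,np.round(c,4),"z",np.round([q[:,2].min(),q[:,2].max()],4),"n tool",np.round(M.T@n,3),"rel tool cm",np.round((M.T@(c-s["position"]))*100,2))
q=P[250:460,255:400].reshape(-1,3); k=np.argmax(q[:,2]*(q[:,2]<.12)); print("peak",q[k],(M.T@(q[k]-s["position"]))*100)
```

```text
wall [ 0.633  -0.06    0.0318] z [0.0161 0.1704] n tool [-0.959 -0.    -0.284] rel tool cm [ 2.19  0.12 16.95]
walltop [ 0.6326 -0.0597  0.0531] z [0.049  0.1704] n tool [-0.928  0.    -0.374] rel tool cm [ 2.23  0.1  14.83]
roofL [ 0.6224 -0.0783  0.0728] z [0.0686 0.1704] n tool [ 0.042 -0.976 -0.213] rel tool cm [ 0.77 -1.44 12.85]
roofR [ 0.6533 -0.0704  0.07  ] z [0.0661 0.1704] n tool [ 0.021  0.956 -0.292] rel tool cm [ 0.58  1.74 13.14]
roofF [ 0.6325 -0.0623  0.0676] z [0.0626 0.1704] n tool [-0.917 -0.001 -0.4  ] rel tool cm [1.980e+00 1.000e-02 1.338e+01]
peak [ 0.64183278 -0.06682074  0.11027887] [1.26682641 0.76679474 9.10904562]
```

View pics/w5.png

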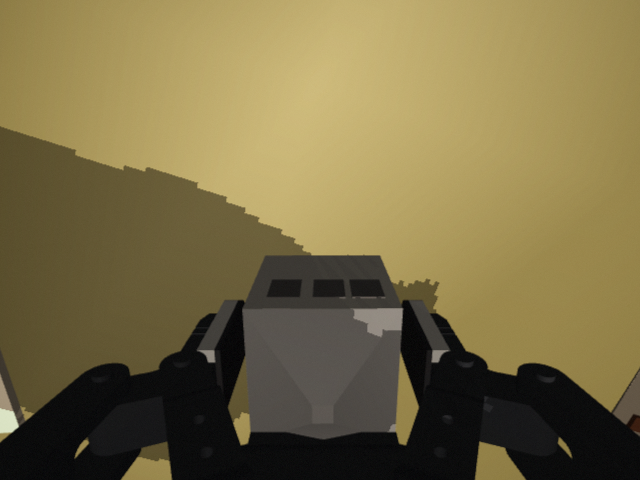

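The full wrist view shows the cabin upright, square and centred, with its eaves at x=247..400, so it is not tilted. The 20 N upward force suggests the fingers are caught on something. I'll relieve the vertical load a little and see whether they close.

```bash
python3 -m creep '[[[-1,0,0,-0.2,0,0,0],[-1,0,0,0,0,0,0],[-1,0,0,0,0,0,0],[-1,0,0,0,0,0,0]]]'; python3 -c "
from h import *
s=bot.observe(); print(s['moment'],s['force'],s['qd'])"
```

```text
clock: 19.12
position: [0.6384, -0.0808, 0.2017]
tool_rot: [3.141, 0.0, 1.882]
force: [-0.1, 0.5, 7.1]
grip_width: 0.0584
finger_force: 53.7
[0.10627151 0.10870602 0.01762542] [-0.13479526  0.54505395  7.10148457] [ 0.00031295  0.00059925  0.000271   -0.00021324 -0.00087214  0.00099137
 -0.00082083]
```

Still 58 mm. The cabin's eaves sit about 20 mm behind the grasp point, where the finger links converge, so I'll re-grip 9 mm higher.

```bash
python3 -m creep '[[[1,0,0,0,0,0,0],[1,0,0,0,0,0,0],[1,0,0,0,0,0,0],[1,0,0,-0.5,0,0,0],[1,0,0,-0.3,0,0,0],[-1,0,0,0,0,0,0],[-1,0,0,0,0,0,0],[-1,0,0,0,0,0,0],[-1,0,0,0,0,0,0],[-1,0,0,0,0,0,0],[-1,0,0,0,0,0,0]]]' 50; python3 -c "
from h import *
to(.6297,.084,.16,63.8)"
```

```text
clock: 20.5
position: [0.6383, -0.081, 0.2106]
tool_rot: [3.14, 0.0, 1.882]
force: [-6.3, 2.2, 23.3]
grip_width: 0.0588
finger_force: 48.2
pos [ 0.6383 -0.081   0.2106] rot [3.14  0.    1.882] | rz 0.768 shift cm [ 14.42  -8.05 -10.44]
```

Same 58.8 mm at another height, while the wrist image shows air beside the walls. I'll look at the present state in one composite.

```bash
python3 -c "
from h import *
g=vision.grab_frame('side'); a=cv2.resize(g['image'][225:325,335:455],(400,333),interpolation=2)
f,T,P=wrist(); b=cv2.resize(f['image'][200:450,170:470],(400,333),interpolation=2); 
g=vision.grab_frame('scene'); c=cv2.resize(g['image'][210:310,175:295],(400,333),interpolation=2)
cv2.imwrite('pics/c6.png',np.vstack([np.hstack([a,b])[:300],np.hstack([c,cv2.resize(f['image'],(400,300))[:300]] if 0 else [c[:300],cv2.resize(f['image'],(400,300))])]))
bld(cloud(g),(.638,-.082),.05)"
```

```text
bld [array([ 0.6388, -0.0695]), np.float64(81.0695), np.float64(27.1454), np.float64(12.4154)] top 0.097 mean [ 0.6419 -0.0653]
```

View pics/c6.png

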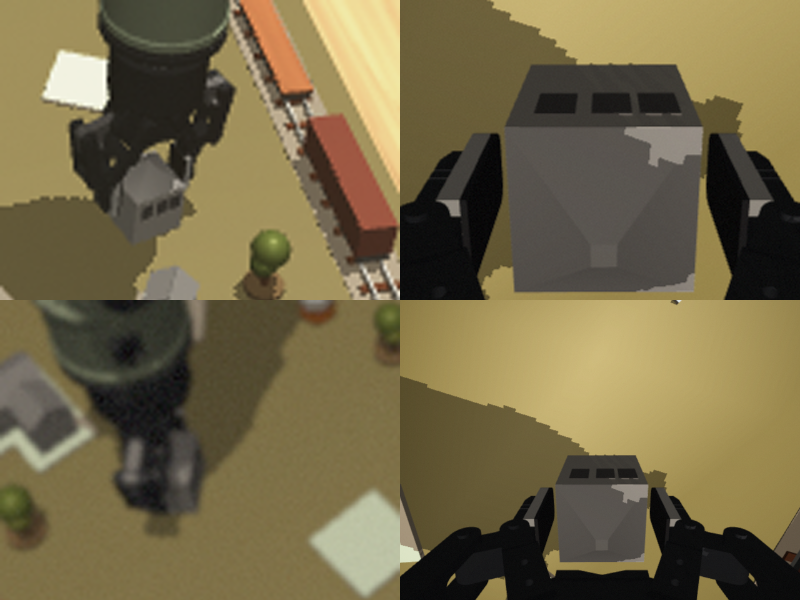

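Composite: the side view still has the cabin at (150,195) between the fingers, and the wrist view shows both pads a few mm off the walls, level with the eaves. I'll lift 6 mm, which is safe, to learn whether it is actually held.

```bash
cat >> h.py <<'E'
def roof():
    f,T,P=wrist(); s=bot.observe(); M=R.from_euler("xyz",s["tool_rot"]).as_matrix(); Q=(P-s["position"])@M
    m=(f["depth"]>.06)&(abs(Q[...,0])<.04)&(abs(Q[...,1])<.027)&(Q[...,2]>.12)&(P[...,2]>.03)
    m[:, :200]=0; m[:,450:]=0
    z=P[...,2][m]; print("n",m.sum(),"peak z",np.round(np.percentile(z,99.5),4),"tool y range",np.round(np.percentile(Q[...,1][m],[.5,99.5])*1000,1),"x",np.round(np.percentile(Q[...,0][m],[.5,99.5])*1000,1)); return f,T,P,Q
E
python3 -c "
from h import *
roof()"; python3 -m creep '[[[-1,0,0,-0.3,0,0,0],[-1,0,0,-0.3,0,0,0],[-1,0,0,0,0,0,0]]]'; python3 -c "
from h import *
roof()"
```

```text
n 22504 peak z 0.0823 tool y range [-23.4  22.1] x [-23.2  22.6]
clock: 21.08
position: [0.638, -0.0809, 0.2152]
tool_rot: [3.142, 0.0, 1.882]
force: [0.4, -0.0, -1.7]
grip_width: 0.0586
finger_force: 53.5
n 22683 peak z 0.0864 tool y range [-23.2  22.3] x [-23.2  22.5]
```

The cabin rose level with the tool (peak up 4 mm, force equal to its weight), so it is held firmly whatever the reading says. Carrying it gently to its slab.

```bash
python3 -m creep '[[[-1,0,0,-1,0,0,0],[-1,0,0,-2,0,0,0],[-1,0,0,-2,0,0,0],[-1,0,0,-1.5,0,0,0],[-1,0,0,-1,0,0,0],[-1,0,0,0,0,0,0.08],[-1,0,0,0,0,0,0.14],[-1,0,0,0,0,0,0.14],[-1,0,0,0,0,0,0.14],[-1,0,0,0,0,0,0.14],[-1,0,0,0,0,0,0.09],[-1,0,0,0,0,0,0.038]]]'; python3 -c "
from h import *
roof(); to(.6297,.084,.06,63.8)"
```

```text
clock: 22.62
position: [0.638, -0.0807, 0.2902]
tool_rot: [-3.141, 0.0, 1.113]
force: [-0.4, 0.1, -1.0]
grip_width: 0.0585
finger_force: 53.6
n 23319 peak z 0.1613 tool y range [-23.1  22.4] x [-23.3  22.3]
pos [ 0.638  -0.0807  0.2902] rot [-3.141  0.     1.112] | rz -0.002 shift cm [14.41 -8.02  7.52]
```

```bash
python3 -m creep '[[[-1,1,-0.55,0,0,0,0],[-1,2.2,-1.2,0,0,0,0],[-1,3,-1.7,0,0,0,0],[-1,3,-1.7,0,0,0,0],[-1,2.6,-1.5,0,0,0,0],[-1,1.7,-0.9,0,0,0,0],[-1,0.9,-0.47,0,0,0,0],[-1,0,0,1.5,0,0,0],[-1,0,0,2,0,0,0],[-1,0,0,2,0,0,0],[-1,0,0,0.8,0,0,0],[-1,0,0,0,0,0,0]]]'; python3 -c "
from h import *
roof(); to(.6297,.084,.06,63.8)"
```

```text
clock: 24.18
position: [0.6295, 0.0833, 0.2264]
tool_rot: [-3.141, 0.001, 1.113]
force: [0.4, 0.0, -1.2]
grip_width: 0.0584
finger_force: 53.7
n 23326 peak z 0.0975 tool y range [-23.3  22.1] x [-23.4  22. ]
pos [0.6297 0.0835 0.2272] rot [3.142 0.    1.113] | rz -0.0 shift cm [ 0.05 -0.03  1.22]
```

```bash
python3 -m creep '[[[-1,0.05,0,0.6,0,0,0],[-1,0,0,0.4,0,0,0],[-1,0,0,0.2,0,0,0],[-1,0,0,0.1,0,0,0],[-1,0,0,0,0,0,0],[-1,0,0,0,0,0,0]]]'
```

```text
clock: 24.98
position: [0.6299, 0.0842, 0.2149]
tool_rot: [3.142, -0.0, 1.114]
force: [-4.9, -0.2, 11.8]
grip_width: 0.0585
finger_force: 54.0
```

```bash
python3 -m creep '[[[-1,0,0,-0.05,0,0,0],[1,0,0,0,0,0,0],[1,0,0,0,0,0,0],[1,0,0,0,0,0,0],[1,0,0,0,0,0,0],[1,0,0,-1.5,0,0,0],[1,0,0,-3,0,0,0],[1,0,0,-4,0,0,0],[1,0,0,-4,0,0,0],[1,0,0,-2.5,0,0,0],[1,0,0,0,0,0,0],[1,0,0,0,0,0,0]]]'; python3 -c "
from h import *
f,T,P=wrist('w7'); bld(P,(.63,.084),.05); to(.45,-.346,.21,-27.2)"
```

```text
clock: 26.48
position: [0.6296, 0.0842, 0.3647]
tool_rot: [-3.141, -0.0, 1.114]
force: [-0.6, -0.3, 0.1]
grip_width: 0.086
finger_force: 0.0
bld [array([0.6291, 0.0834]), np.float64(46.8561), np.float64(46.0183), np.float64(63.7765)] top 0.0859 mean [0.6311 0.0876] 
pos [0.6296 0.0842 0.3643] rot [-3.141e+00  1.000e-03  1.114e+00] | rz 1.588 shift cm [ 3.69 46.47 -0.07]
```

View pics/w7.png

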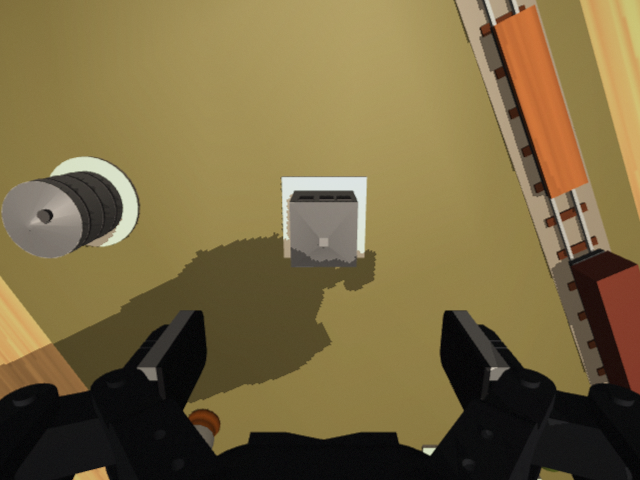

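The cabin stands centred on its slab at (324,222), and the tank stands on its own at (70,210). On to the shed: turn, then cross over.

```bash
python3 -m creep '[[[1,0,0,0,0,0,0.16],[1,0,0,0,0,0,0.16],[1,0,0,0,0,0,0.16],[1,0,0,0,0,0,0.16],[1,0,0,0,0,0,0.16],[1,0,0,0,0,0,0.16],[1,0,0,0,0,0,0.16],[1,0,0,0,0,0,0.16],[1,0,0,0,0,0,0.16],[1,0,0,0,0,0,0.148],[1,0.2,2.5,0,0,0,0],[1,0.4,4.5,0,0,0,0]]]' && python3 -m creep '[[[1,0.4,5,0,0,0,0],[1,0.4,5,0,0,0,0],[1,0.4,5,0,0,0,0],[1,0.4,5,0,0,0,0],[1,0.4,5,0,0,0,0],[1,0.4,5,0,0,0,0],[1,0.4,5,0,0,0,0],[1,0.29,3,0,0,0,0],[1,0,1.47,0,0,0,0],[1,0,0,0,0,0,0],[1,0,0,0,0,0,0]]]'; python3 -c "
from h import *
f,T,P=wrist('w8'); bld(P,(.45,-.346),.068); slab(f,T,P,(.455,-.175)); to(.45,-.346,.042,-27.2)"
```

```text
clock: 28.02
position: [0.603, 0.0197, 0.3636]
tool_rot: [3.14, 0.001, -0.472]
force: [0.0, -1.0, -0.0]
grip_width: 0.0855
finger_force: 0.0
clock: 29.4
position: [0.4512, -0.3449, 0.3644]
tool_rot: [-3.141, 0.001, -0.473]
force: [-0.6, 0.8, -0.4]
grip_width: 0.0849
finger_force: 0.0
bld [array([ 0.4497, -0.3475]), np.float64(110.5433), np.float64(43.9113), np.float64(-26.3888)] top 0.0689 mean [ 0.4535 -0.3493] 
slab [array([ 0.4554, -0.1768]), np.float64(130.0517), np.float64(61.8636), np.float64(22.2143)] z 0.0217 mean [ 0.4701 -0.174 ] 
pos [ 0.4513 -0.3449  0.3645] rot [-3.141  0.    -0.472] | rz 0.002 shift cm [-0.06  0.16 16.75]
```

View pics/w8.png

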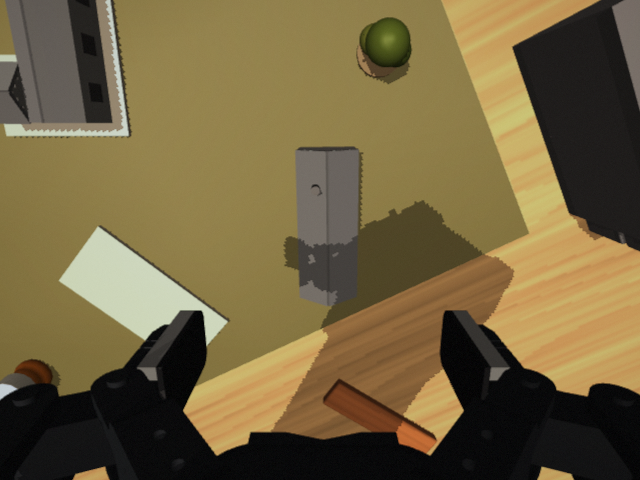

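The view shows the shed at (328,225) between the fingers, parallel to them, and the shed slab at (145,290). The L house is on its slab at top left. Gripping the shed.

```bash
python3 -m creep '[[[1,0,0.3,4,0,0,-0.014],[1,0,0,4,0,0,0],[1,0,0,4,0,0,0],[1,0,0,2.5,0,0,0],[1,0,0,1.5,0,0,0],[1,0,0,0.8,0,0,0],[-1,0,0,0,0,0,0],[-1,0,0,0,0,0,0],[-1,0,0,0,0,0,0],[-1,0,0,0,0,0,0],[-1,0,0,0,0,0,0],[-1,0,0,0,0,0,0]]]' 60; python3 -c "
from h import *
to(.4553,-.176,.15,22.1)"
```

```text
clock: 30.95
position: [0.4493, -0.3489, 0.1976]
tool_rot: [-3.141, -0.001, -0.46]
force: [-0.4, 1.4, 7.2]
grip_width: 0.0417
finger_force: 60.9
pos [ 0.4493 -0.3489  0.1976] rot [-3.141e+00 -1.000e-03 -4.600e-01] | rz -0.846 shift cm [  7.06 -15.79 -10.74]
```

```bash
python3 -m creep '[[[-1,0,0,-1,0,0,0],[-1,0,0,-3,0,0,0],[-1,0,0,-3.5,0,0,0],[-1,0,0,-2.5,0,0,0],[-1,0,0,0,0,0,-0.1],[-1,0,0,0,0,0,-0.15],[-1,0,0,0,0,0,-0.15],[-1,0,0,0,0,0,-0.15],[-1,0,0,0,0,0,-0.15],[-1,0,0,0,0,0,-0.1],[-1,0,0,0,0,0,-0.046],[-1,0,0,0,0,0,0]]]' && python3 -m creep '[[[-1,0.6,-1.4,0,0,0,0],[-1,1.4,-3,0,0,0,0],[-1,1.6,-3.6,0,0,0,0],[-1,1.6,-3.6,0,0,0,0],[-1,1.2,-2.8,0,0,0,0],[-1,0.66,-1.39,0,0,0,0],[-1,0,0,2,0,0,0],[-1,0,0,3,0,0,0],[-1,0,0,2,0,0,0],[-1,0,0,0.5,0,0,0],[-1,0,0,0,0,0,0]]]'; python3 -c "
from h import *
to(.4553,-.176,.0466,22.1)"
```

```text
clock: 32.45
position: [0.449, -0.3488, 0.2971]
tool_rot: [3.141, -0.0, 0.385]
force: [-0.1, 0.8, -1.7]
grip_width: 0.0413
finger_force: 61.0
clock: 33.83
position: [0.4551, -0.1761, 0.222]
tool_rot: [3.141, 0.0, 0.385]
force: [-0.1, 0.4, -1.6]
grip_width: 0.0413
finger_force: 61.0
pos [ 0.4551 -0.1761  0.222 ] rot [3.141 0.    0.385] | rz -0.001 shift cm [ 0.03 -0.    2.04]
```

```bash
python3 -m creep '[[[-1,0,0,1,0,0,0],[-1,0,0,0.6,0,0,0],[-1,0,0,0.3,0,0,0],[-1,0,0,0.1,0,0,0],[-1,0,0,0.1,0,0,0],[-1,0,0,0,0,0,0],[-1,0,0,0,0,0,0]]]'
```

```text
clock: 34.7
position: [0.4549, -0.176, 0.2015]
tool_rot: [-3.141, -0.001, 0.385]
force: [-6.0, 2.9, 21.8]
grip_width: 0.0413
finger_force: 64.0
```

Contact, so I release, rise and check everything.

```bash
python3 -m creep '[[[-1,0,0,-0.05,0,0,0],[1,0,0,0,0,0,0],[1,0,0,0,0,0,0],[1,0,0,0,0,0,0],[1,0,0,0,0,0,0],[1,0,0,-1.5,0,0,0],[1,0,0,-3,0,0,0],[1,0,0,-4,0,0,0],[1,0,0,-5,0,0,0],[1,0,0,-5,0,0,0],[1,0,0,0,0,0,0],[1,0,0,0,0,0,0]]]'; python3 -c "
from h import *
f,T,P=wrist(); print('wrist'); bld(P,(.455,-.176),.075)
for n in('scene','side'):
    g=vision.grab_frame(n); cv2.imwrite(f'pics/{n}9.png',g['image']); P=cloud(g); print(n)
    for c,r,L in(((.455,-.176),.075,0),((.63,.084),.05,0),((.4695,.176),.05,0),((.648,-.235),.068,1)): bld(P,c,r,L=L)
"
```

```text
clock: 36.2
position: [0.4548, -0.1757, 0.3864]
tool_rot: [-3.141, -0.0, 0.386]
force: [-0.1, 0.6, 0.1]
grip_width: 0.0853
finger_force: 0.0
wrist
bld [array([ 0.4544, -0.1761]), np.float64(110.712), np.float64(43.8585), np.float64(22.0809)] top 0.0728 mean [ 0.4584 -0.1745] 
scene
bld [array([ 0.4559, -0.1752]), np.float64(116.3896), np.float64(44.168), np.float64(21.6569)] top 0.0761 mean [ 0.4638 -0.169 ] 
bld [array([0.6307, 0.084 ]), np.float64(47.9335), np.float64(47.6579), np.float64(63.2109)] top 0.0866 mean [0.6369 0.0875] 
bld [array([0.4714, 0.1768]), np.float64(51.9025), np.float64(51.6609), np.float64(-64.5498)] top 0.0923 mean [0.4796 0.1786] 
bld [array([ 0.649 , -0.2282]), np.float64(102.5269), np.float64(76.1705), np.float64(-29.0779)] top 0.0746 mean [ 0.6452 -0.2256] (array([ 0.64020925, -0.24390808]), np.float64(-29.077869415283207), np.float64(0.3985080449043375))
side
bld [array([ 0.454 , -0.1759]), np.float64(112.4462), np.float64(48.5472), np.float64(22.4771)] top 0.0755 mean [ 0.4527 -0.1856] 
bld [array([0.6274, 0.0814]), np.float64(54.3246), np.float64(46.54), np.float64(64.9938)] top 0.0866 mean [0.6245 0.0707] 
bld [array([0.446 , 0.1844]), np.float64(23.8052), np.float64(5.5121), np.float64(63.7204)] top 0.0816 mean [0.445  0.1818] 
bld [array([ 0.6461, -0.2298]), np.float64(102.1853), np.float64(76.4099), np.float64(-28.8581)] top 0.0746 mean [ 0.6334 -0.2427] (array([ 0.6373789, -0.2455165]), np.float64(-28.858127593994144), np.float64(-17.489831641451))
```

View pics/side9.png

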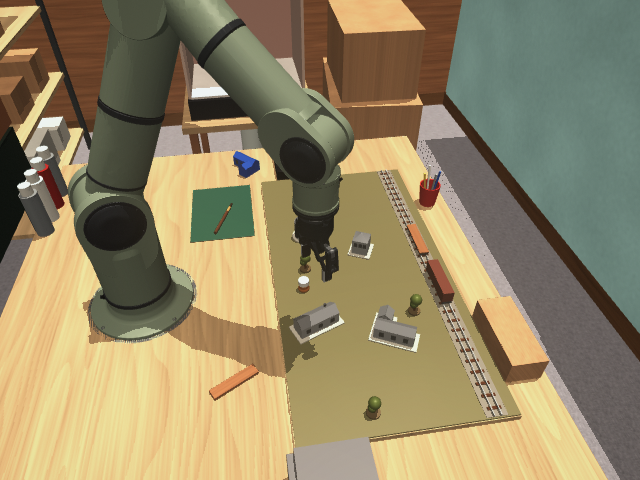

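The side view shows the shed (317,320), cabin (360,243) and L house (394,328) on their slabs. The scene camera puts the tank 2 mm from its slab's centre. Everything is within a few mm and the gripper is clear, so I hand in.

```bash
python3 -c "
from workcell import bot
print(bot.job_done())"
```

```text
the job is handed in; nothing more can be done
None
```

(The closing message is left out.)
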